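# Turn an enamelled tile over on the turn-over ramp

### The job

The copper tile's enamelled face is done and its bare underside must come up for the next coat. Lay the tile, blue enamel up, on the sloping back rest of the turn-over ramp with its lower short edge in the red ledge, and let go of it; then tip it from behind over the ledge so that it falls face-down on the ramp and slides to the red stop at the foot, bare copper up. Leave the crucible and the red pliers where they are.

Things in the scene. Friction and masses are not known exactly. Their poses are not given: they have to be found in the camera images.
- tile_centre (a point): Centre of a loose copper tile 90 (x) by 50 (y) by 6 mm (z), about 0.24 kg. +z face: blue enamel with a white cross; -z face: bare copper; its ends are alike. It starts level, enamel up, centred on a fixed white prop 70 long, only 30 wide and 30 mm high, long the same way, so it overhangs 10 mm all round and can be gripped across its 50 mm width.
- crook (a point): Turn-over ramp, fixed (blue sides, red ledge and foot stop): bottom of the crook between back rest and red ledge, mid-width, 75 mm up. x level, downhill; y level, across; z up. The ledge rises from the crook towards +x at 50 degrees, 16 mm wide, to a brow at x 10, z 12 mm where the ramp begins. Ledge and ramp are 62 mm wide between side plates that reach 15 mm up along the back rest.
- rest_top (a point): Top of the ramp's back rest. The back rest rises from the crook towards -x at 45 degrees, 56 mm long, only 34 mm wide: a hold on the tile's sides straddles it. A laid tile stays, its centre near x -30, z +34 mm from the crook, upper edge near x -62, z +66. Pushed above the rest's top from behind (to +x, rising as it swings about its lower edge) past upright, it falls over the brow and slides down.
- ramp_foot (a point): Lower end of the ramp's face at the red foot stop, mid-width; axes as crook. The ramp falls at 43 degrees, 115 mm long, from the brow; the stop stands 15 mm and the side plates 12 mm above its face. A tile down at the stop has its centre 64 mm (x) from the crook and 33 mm below it. Behind the back rest (-x) the bench is clear up to the props.
- crucible: White open crucible (bystander), 52 mm across, 36 mm high, on a second white prop like the tile's; origin at its underside centre.
- red_pliers: Red-handled pliers (bystander), 160 mm long and 12 mm thick, lying flat on the bench beyond the ramp; origin under the pivot.
Things that resemble listed ones, but are neither listed nor needed, are in the scene too. Of the things that look like the part that bears tile_centre, the smaller one is meant.

How it is judged:
By the outcome, as a careful person would: the job done as asked, in the order asked, and still so for the second after the job is handed in, with the robot touching nothing.
It also fails if it takes over 54 s, if anything falls off the work surface, if the arm or the gripper's body presses on something with over 40 N, if the wrist force passes 120 N, or if a joint passes its speed limit or range.

### The arm

A 6-joint arm with a two-finger parallel gripper is mounted at the origin on the work surface. World frame = base frame: x ahead of the robot, y to its left, z up, the work surface at z = 0. Lengths are in m, angles in rad, forces in N, time in s.
With the tool pointing down it reaches from about 0.4 to 0.825 m from the base axis. Payload 7 kg.
Tool frame: the origin (TCP) lies between the finger pads; the fingertips stand 8 mm ahead of it and the grasp point (between the pads) lies 11 mm behind it (arm.finger_overhang is the distance from the TCP to the fingertips, in m); z points along the fingers, y is the line along which they close (so a half turn about z gives the same grasp; the last joint's range is limited). The gripper opens to 88 mm and grips with 3 to 60 N. Pads are 19 mm wide; open, the fingers measure 130 mm over their backs; the gripper's body (78 mm by 193 mm) begins 47 mm behind the grasp point.
Start: joints at [1.536, 0.359, 0.012, 0, -1.224, -0.288], TCP at [0.214, 0.64, 0.235] pointing down, gripper open.
Joint ranges: [-3.07, 3.07], [-1.43, 2.12], [-1.02, 1.25], [-3.03, 1.67], [-3.05, -0], [-3.03, 3.03]. Speed limits (rad/s): [2.39, 2.39, 3.01, 3.14, 3.14, 3.14].

### API

Orientations are given as [roll, pitch, yaw] about the fixed x, y, z axes, in that order (R = Rz(yaw) Ry(pitch) Rx(roll)).
In Python, from station import arm gives the robot as it stands.
- The arm moves only by the tool move_arm, never from a script. Its argument "rows" is text: rows parted by semicolons, each of 7 numbers parted by spaces: the turn, a rotation vector about the tool's x, y, z in degrees, then the shift along the tool's x, y, z in m, then the finger opening in m, from 0 to 0.0876. A call has 1 to 8 rows; each row shifts and turns the commanded pose from where the row before left it, along the tool's axes as they then stand; what a row does not reach is not made up. A row lasts 1/8 s, in which the tool goes at most 62.5 mm and 10.7 degrees, less where a joint would pass 70% of its speed; a pose out of reach is approached as far as the arm can. A call is refused whole if a number of a shift passes 0.0625 or a number of a turn 10.7, either way. A call with a gripper value outside its range is refused whole. The fingers move at their own pace and stop on an object; "squeeze" is the grip in N (left out, the last holds). Time passes only in rows, so rows that do not move let the fingers close. It gives the time, the measured TCP pose, the force, the opening and the grip force at its end, in the units of the state.
- arm.get_state(): the state, without advancing time (a new reading comes with each control period).
- arm.grab_frame(name): name is "scene" or "top" or "wrist"; returns (picture, depth): 480x640x3 uint8, blue, green, red; 480x640 float32, m along the optical axis (not along the pixel's ray), 0 where there is no reading.
- arm.camera_model(name): a dict with "mtx" (3x3 intrinsics, pixels), "k1" (the pictures are not rectified: a ray, as slopes to the right and down, at radius r is drawn at 1 + k1 r^2 times it, then the intrinsics apply), "camera_from_world" (4x4, takes a point from world to camera coordinates); the wrist camera has in their place "mount" (4x4, takes a point from camera to tool coordinates, whose origin is the TCP and whose axes are the flange's). Camera axes: x right, y down, z forward; pixel columns grow to the right and rows downward; lengths in m; the calibration is good to about 2 mm. A picture is of the moment at which its call begins: read the wrist's pose just before it. camera_model takes no time and is no camera call.
- arm.job_done(): hands the job in; it is judged then, once.
The state is a dict: "t": time; "q": joint angles; "qd": joint speeds; "joint_efforts": joint torques, N m; "eef_pos": TCP position; "ee_rot": TCP orientation; "force": force on the tool from outside, world axes, zero at the start; "moment": the same for the moment, N m; "width": finger opening in m; "gripper_force": force on a finger pad.
Only numpy, scipy, OpenCV 4.12 (cv2) and the standard library are available. Lean on these libraries where they do the work, as an engineer would, in place of code of your own. Each camera call takes 0.05 s, during which the arm holds its last target. There are 200 camera calls.

## Working session

There is one attempt and no reset: what is moved stays moved. The work goes in short steps, Python scripts to look and compute and a tool call to move; the robot and the scene stay as the last step left them, time stands still between calls to the robot, and variables do not carry over. Pictures are saved under pics/ and viewed, at most 12 in all, crops included, and the job is handed in when it is done.

Besides the shell and the picture viewer there is one more tool, called after ">>>" as name(argument=value, ...) on one line, values as JSON. move_arm: Moves the arm, as the interface text tells. Its arguments: {"type":"object","properties":{"rows":{"type":"string"},"squeeze":{"type":"number"}},"required":["rows"]}

```bash
mkdir -p pics
python3 - <<'E'
from station import arm
import cv2,numpy as np
s=arm.get_state();print(s)
for n in("scene","top"):
    p,d=arm.grab_frame(n);cv2.imwrite(f"pics/{n}0.png",p);np.save(f"{n}0.npy",d)
    m=arm.camera_model(n);print(n,m)
print(arm.camera_model("wrist"))
E
```

```text
{'t': 0.0, 'q': array([ 1.53607594e+00,  3.59380577e-01,  1.10198791e-02, -3.52045724e-04,
       -1.22409759e+00, -2.88070354e-01]), 'qd': array([-0.00030399,  0.00089573,  0.00012585, -0.00178738,  0.00128418,
        0.00026878]), 'joint_efforts': array([-9.36232118e-05, -5.82706690e+01,  2.93049252e+01,  6.99691057e+00,
        7.10588458e-03, -1.45639988e-04]), 'eef_pos': array([0.21401092, 0.63965101, 0.23360945]), 'ee_rot': array([ 3.13990515e+00, -1.54908028e-04, -3.22910506e-01]), 'force': array([-0.00169861,  0.42249156, -0.32846389]), 'moment': array([ 0.02043121, -0.02191249, -0.01277456]), 'gripper_force': 0.0, 'width': 0.08752032307193826}
scene {'mtx': array([[461.6627228 ,   0.        , 326.81105612],
       [  0.        , 461.6627228 , 238.83089171],
       [  0.        ,   0.        ,   1.        ]]), 'k1': -0.09845569128917013, 'camera_from_world': array([[ 0.21589345,  0.97641457, -0.0021444 , -0.0439462 ],
       [ 0.81019388, -0.18036553, -0.55772229, -0.36111342],
       [-0.54495494,  0.11867121, -0.83002485,  1.19432865],
       [ 0.        ,  0.        ,  0.
[... 330 characters left out ...]
049502, -0.17802439,  0.5142279 ],
       [ 0.1790526 ,  0.03516191, -0.98321097,  0.85594722],
       [ 0.        ,  0.        ,  0.        ,  1.        ]])}
{'mtx': array([[334.52768081,   0.        , 317.07705966],
       [  0.        , 334.52768081, 241.80442998],
       [  0.        ,   0.        ,   1.        ]]), 'k1': -0.03260964080877207, 'mount': array([[-7.85082857e-04, -9.60792085e-01, -2.77268736e-01,
         7.55834453e-02],
       [ 9.99999147e-01, -4.64893835e-04, -1.22053382e-03,
        -5.51573107e-04],
       [ 1.04377871e-03, -2.77269458e-01,  9.60791631e-01,
        -1.50260938e-01],
       [ 0.00000000e+00,  0.00000000e+00,  0.00000000e+00,
         1.00000000e+00]])}
```

View pics/scene0.png

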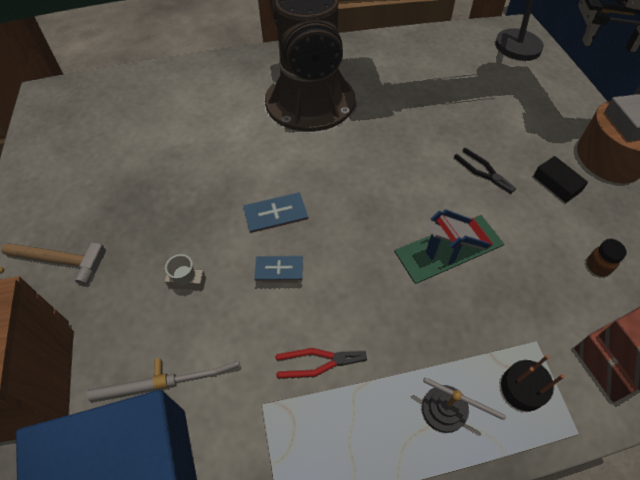

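View pics/top0.png

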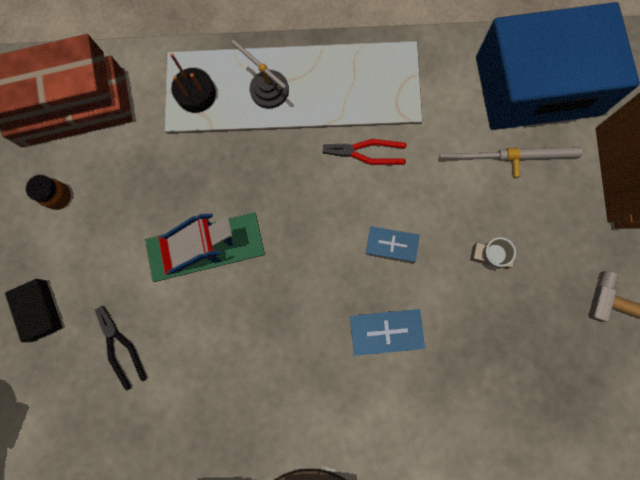

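```bash
cat > h.py <<'E'
import numpy as np,cv2
from station import arm
def ray(m,u,v):
    K=m["mtx"];x=(np.array([u,v],float)-K[:2,2])/K[0,0];r=np.linalg.norm(x);s=r
    for _ in range(20): s=r/(1+m["k1"]*s*s)
    return np.array([*(x*(s/r if r else 1)),1])
def T(m,st=None):
    if "mount" in m:
        from scipy.spatial.transform import Rotation as R
        W=np.eye(4);W[:3,:3]=R.from_euler("xyz",st["ee_rot"]).as_matrix();W[:3,3]=st["eef_pos"];return W@m["mount"]
    return np.linalg.inv(m["camera_from_world"])
def atz(m,u,v,z,st=None):
    A=T(m,st);d=A[:3,:3]@ray(m,u,v);o=A[:3,3];return o+d*(z-o[2])/d[2]
def atd(m,u,v,D,st=None):
    A=T(m,st);return A[:3,:3]@(ray(m,u,v)*D[int(v),int(u)])+A[:3,3]
E
python3 - <<'E'
import cv2
p=cv2.imread("pics/top0.png")
a=cv2.resize(p[200:290,140:270],None,fx=6,fy=6,interpolation=2)
b=cv2.resize(p[215:275,360:520],None,fx=5,fy=5,interpolation=2)
cv2.imwrite("pics/a.png",a);cv2.imwrite("pics/b.png",b)
E
```

```text
(no output)
```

View pics/a.png

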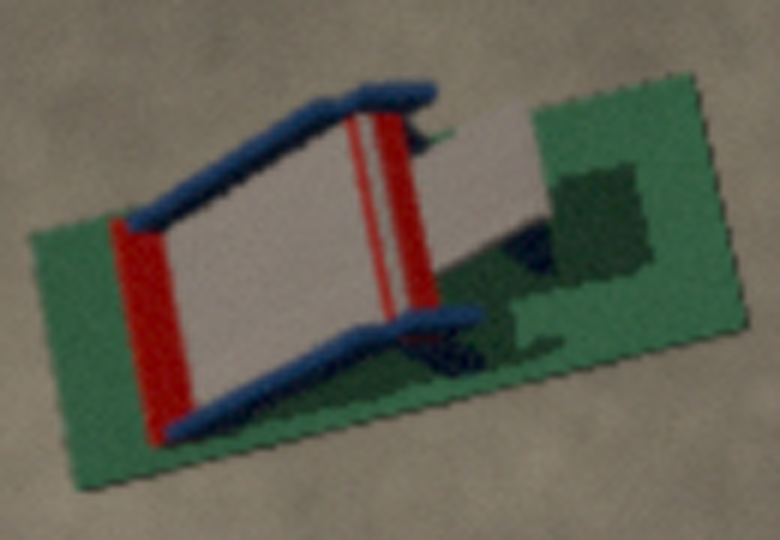

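View pics/b.png

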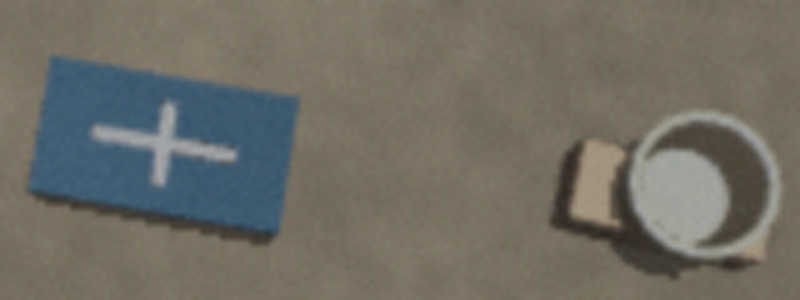

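Run:
```python
from h import *
m=arm.camera_model("top");D=np.load("top0.npy")
A=lambda x,y:((x+.5)/6-.5+140,(y+.5)/6-.5+200)
B=lambda x,y:((x+.5)/5-.5+360,(y+.5)/5-.5+215)
np.set_printoptions(precision=4,suppress=True)
print("tile depth z",atd(m,393,244,D))
c=[atz(m,*B(*p),.036) for p in[(50,57),(300,97),(277,235),(30,192)]]
c=np.array(c);print(c,c.mean(0),np.linalg.norm(np.roll(c,1,0)-c,axis=1))
e=c[1]-c[0]+c[2]-c[3];print("yaw",np.degrees(np.arctan2(e[1],e[0])))
pl=np.array([atz(m,*A(*p),.004) for p in[(35,232),(692,75),(747,325),(80,490)]])
e=pl[0]-pl[1]+pl[3]-pl[2];yaw=np.arctan2(e[1],e[0]);print("plate",pl.mean(0),np.linalg.norm(np.roll(pl,1,0)-pl,axis=1),"yaw",np.degrees(yaw))
for n,p,z in[("rest L",(525,105),.1146),("rest R",(550,215),.1146),("crookL",(407,112),.075),("crookR",(440,305),.075),("browL",(373,118),.087),("browR",(412,310),.087),("foot1",(163,235),.0085),("foot2",(193,405),.0085)]:
    q=atz(m,*A(*p),z);print(n,q)
for p in[(500,150),(480,210),(540,160),(270,230),(300,260),(200,330),(600,110)]: print("d",p,atd(m,*A(*p),D))
m2=arm.camera_model("scene")
```

```text
tile depth z [ 0.4994 -0.1594  0.0388]
[[ 0.5339 -0.1194  0.036 ]
 [ 0.5165 -0.208   0.036 ]
 [ 0.467  -0.197   0.036 ]
 [ 0.485  -0.1103  0.036 ]] [ 0.5006 -0.1587  0.036 ] [0.0497 0.0903 0.0507 0.0886]
yaw -101.4303273216525
plate [0.5117 0.1895 0.004 ] [0.0838 0.2133 0.082  0.2134] yaw 102.11077719186929
rest L [0.5407 0.1217 0.1146]
rest R [0.5094 0.1144 0.1146]
crookL [0.5489 0.1654 0.075 ]
crookR [0.4916 0.1548 0.075 ]
browL [0.5447 0.172  0.087 ]
browR [0.4884 0.1598 0.087 ]
foot1 [0.5272 0.2599 0.0085]
foot2 [0.4733 0.2488 0.0085]
d (500, 150) [0.5298 0.1303 0.107 ]
d (480, 210) [0.5152 0.1386 0.0952]
d (540, 160) [0.5255 0.1178 0.1122]
d (270, 230) [0.52   0.2131 0.0492]
d (300, 260) [0.5086 0.2004 0.0607]
d (200, 330) [0.496  0.2456 0.0133]
d (600, 110) [0.5634 0.1226 0.0058]
```

```bash
cat > plan.py <<'E'
# usage: plan.py n width x y z tilt yaw : rows to tool-down pose yawed, then tilted about tool y (deg)
import sys
from h import *
from scipy.spatial.transform import Rotation as R
n=int(sys.argv[1]);w=sys.argv[2];x,y,z,tilt,yaw=map(float,sys.argv[3:8])
s=arm.get_state();A=R.from_euler("xyz",s["ee_rot"]);p=s["eef_pos"]
Bt=R.from_euler("xyz",[180,0,yaw],degrees=True)*R.from_euler("y",tilt,degrees=True)
rv=(A.inv()*Bt).as_rotvec()/n; d=(np.array([x,y,z])-p)/n
rows=[]
for i in range(n):
    sh=(A*R.from_rotvec(rv*i)).inv().apply(d)
    rows.append(" ".join(f"{a:.1f}" for a in np.degrees(rv))+" "+" ".join(f"{a:.4f}" for a in sh)+" "+w)
for i in range(0,n,8):print("; ".join(rows[i:i+8]))
print("t",s["t"],"F",s["force"])
E
python3 plan.py 14 0.0876 .52 .16 .26 0 -77.9
```

```text
0.0 -0.0 4.2 0.0316 0.0256 -0.0018 0.0876; 0.0 -0.0 4.2 0.0334 0.0232 -0.0018 0.0876; 0.0 -0.0 4.2 0.0350 0.0206 -0.0018 0.0876; 0.0 -0.0 4.2 0.0365 0.0180 -0.0018 0.0876; 0.0 -0.0 4.2 0.0377 0.0152 -0.0018 0.0876; 0.0 -0.0 4.2 0.0387 0.0124 -0.0019 0.0876; 0.0 -0.0 4.2 0.0395 0.0095 -0.0019 0.0876; 0.0 -0.0 4.2 0.0401 0.0065 -0.0019 0.0876
0.0 -0.0 4.2 0.0405 0.0036 -0.0019 0.0876; 0.0 -0.0 4.2 0.0406 0.0006 -0.0019 0.0876; 0.0 -0.0 4.2 0.0406 -0.0025 -0.0019 0.0876; 0.0 -0.0 4.2 0.0403 -0.0054 -0.0019 0.0876; 0.0 -0.0 4.2 0.0398 -0.0084 -0.0019 0.0876; 0.0 -0.0 4.2 0.0390 -0.0113 -0.0019 0.0876
t 0.1 F [ 0.14265259 -0.21841594  0.99565021]
```

>>> move_arm(rows="0 0 4.2 0.032 0.026 -0.002 0.0876; 0 0 4.2 0.033 0.023 -0.002 0.0876; 0 0 4.2 0.035 0.021 -0.002 0.0876; 0 0 4.2 0.0365 0.018 -0.002 0.0876; 0 0 4.2 0.038 0.015 -0.002 0.0876; 0 0 4.2 0.039 0.012 -0.002 0.0876; 0 0 4.2 0.0395 0.0095 -0.002 0.0876; 0 0 4.2 0.040 0.0065 -0.002 0.0876")

```text
t: 1.1
eef_pos: [0.3907, 0.3647, 0.2504]
ee_rot: [3.141, -0.0, -0.912]
force: [-0.2, 0.6, -1.0]
width: 0.0875
gripper_force: 0.0
```

>>> move_arm(rows="0 0 4.2 0.0405 0.0035 -0.002 0.0876; 0 0 4.2 0.0405 0.0005 -0.002 0.0876; 0 0 4.2 0.0405 -0.0025 -0.002 0.0876; 0 0 4.2 0.040 -0.0055 -0.002 0.0876; 0 0 4.2 0.040 -0.0085 -0.002 0.0876; 0 0 4.2 0.039 -0.0115 -0.002 0.0876; 0 0 0 0 0 0 0.0876; 0 0 0 0 0 0 0.0876")

```text
t: 2.1
eef_pos: [0.5231, 0.1618, 0.2622]
ee_rot: [3.141, 0.0, -1.349]
force: [-0.4, 0.5, -0.6]
width: 0.0875
gripper_force: 0.0
```

```bash
python3 - <<'E'
from h import *
s=arm.get_state();p,d=arm.grab_frame("wrist");cv2.imwrite("pics/w1.png",p);np.savez("w1.npz",d=d,ee_rot=s["ee_rot"],eef_pos=s["eef_pos"]);print(s["t"],s["eef_pos"],s["ee_rot"],s["q"])
E
python3 plan.py 8 0.0876 .50 -.158 .16 0 -101.4
```

```text
2.1 [0.5230813  0.16184526 0.26219465] [ 3.14091529e+00  1.27592415e-05 -1.34928466e+00] [ 6.57730242e-01  1.31864432e-01 -2.27145167e-01 -3.17963453e-04
 -1.21239528e+00 -4.36106941e-01]
0.0 -0.0 3.0 0.0384 0.0116 0.0128 0.0876; 0.0 -0.0 3.0 0.0390 0.0096 0.0128 0.0876; 0.0 -0.0 3.0 0.0394 0.0075 0.0128 0.0876; 0.0 -0.0 3.0 0.0398 0.0054 0.0128 0.0876; 0.0 -0.0 3.0 0.0400 0.0033 0.0128 0.0876; 0.0 -0.0 3.0 0.0401 0.0012 0.0128 0.0876; 0.0 -0.0 3.0 0.0401 -0.0009 0.0128 0.0876; 0.0 -0.0 3.0 0.0400 -0.0030 0.0128 0.0876
t 2.15 F [ 0.31719113 -0.28066371 -0.06847917]
```

View pics/w1.png

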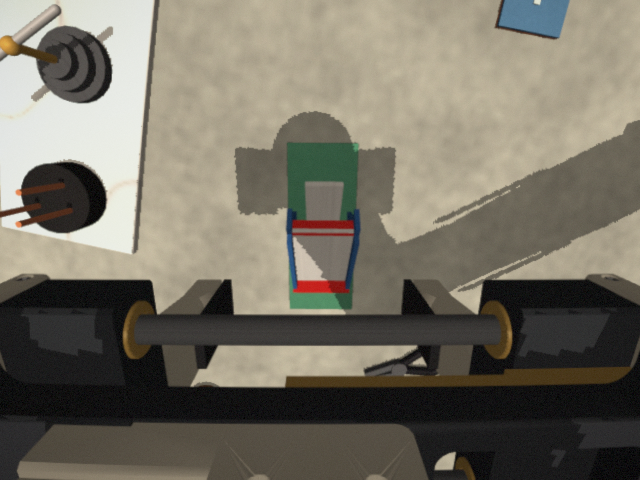

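Run:
```python
from h import *
np.set_printoptions(precision=4,suppress=True)
m=arm.camera_model("wrist");s=np.load("w1.npz")
u=np.array([np.cos(np.radians(102.1)),np.sin(np.radians(102.1))]);v=np.array([-u[1],u[0]])
for n,a,b,z in[("rest",(306,181.5),(342,181.5),.1146),("crook",(293,221),(356,221),.075),("brow",(292,235),(355,235),.087),("foot",(298,281),(347,281),.0085),("plate",(288,143),(358,143),.004)]:
    A=atz(m,*a,z,s);B=atz(m,*b,z,s);c=(A+B)/2;e=A-B
    print(n,c,"u",u@c[:2],"v",v@c[:2],"wid",np.linalg.norm(e),"yaw",np.degrees(np.arctan2(e[1],e[0]))+90)
D=s["d"]
for q in[(324,188),(324,200),(315,210),(310,250),(320,265)]:
    P=atd(m,*q,D,s);print(q,P,"u",u@P[:2])
```

```text
rest [0.5277 0.1179 0.1146] u 0.004678726172587966 v -0.5407397608198803 wid 0.03175102675699118 yaw 102.66025339598501
crook [0.5165 0.161  0.075 ] u 0.04914768851745191 v -0.5387544281566234 wid 0.06502177812406655 yaw 102.65126696051132
brow [0.5151 0.1727 0.087 ] u 0.060901553024735655 v -0.5398351267786929 wid 0.06345762164115035 yaw 102.64734751489891
foot [0.4963 0.2536 0.0085] u 0.1438984175702726 v -0.5384476041508788 wid 0.06380734375677936 yaw 102.63765112618705
plate [0.5342 0.0851 0.004 ] u -0.028739892645411533 v -0.5401976718992982 wid 0.08221626463148607 yaw 102.66578826098703
(324, 188) [0.5263 0.1238 0.1119] u 0.010721314491795614
(324, 200) [0.5232 0.1364 0.0981] u 0.023703799034206108
(315, 210) [0.529  0.1495 0.0881] u 0.03526345519025435
(310, 250) [0.5238 0.1988 0.0627] u 0.08457278035550995
(320, 265) [0.5071 0.2219 0.0388] u 0.11069653472759004
```

>>> move_arm(rows="0 0 3 0.0385 0.0115 0.010 0.0876; 0 0 3 0.039 0.0095 0.010 0.0876; 0 0 3 0.0395 0.0075 0.010 0.0876; 0 0 3 0.040 0.0055 0.013 0.0876; 0 0 3 0.040 0.0035 0.015 0.0876; 0 0 3 0.040 0.001 0.015 0.0876; 0 0 3 0.040 -0.001 0.015 0.0876; 0 0 3 0.040 -0.003 0.014 0.0876")

```text
t: 3.15
eef_pos: [0.5009, -0.1586, 0.1602]
ee_rot: [-3.141, 0.0, -1.767]
force: [0.8, 0.5, 0.4]
width: 0.0877
gripper_force: 0.0
```

>>> move_arm(rows="0 0 0 0 0 0 0.0876; 0 0 0 0 0 0 0.0876")

```text
t: 3.4
eef_pos: [0.5012, -0.1578, 0.1607]
ee_rot: [-3.141, 0.0, -1.767]
force: [-0.7, -0.2, 0.4]
width: 0.0875
gripper_force: 0.0
```

Run:
```python
from h import *
s=arm.get_state();p,d=arm.grab_frame("wrist");cv2.imwrite("pics/w2.png",p);np.savez("w2.npz",d=d,ee_rot=s["ee_rot"],eef_pos=s["eef_pos"]);print(s["t"],s["eef_pos"],s["ee_rot"],s["q"])
```

```text
3.4 [ 0.50117697 -0.15775682  0.16073487] [-3.14138289e+00  3.26587696e-05 -1.76674105e+00] [ 6.87412464e-02  1.76208437e-01 -4.19993405e-01  2.82273114e-05
 -9.74383483e-01 -2.64701822e-01]
```

View pics/w2.png

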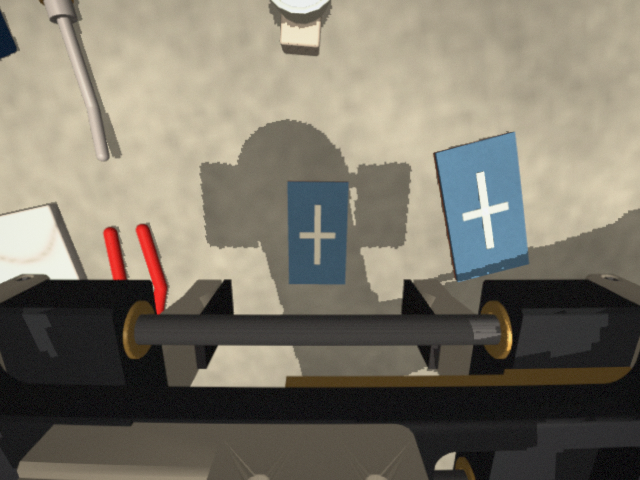

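Run:
```python
from h import *
np.set_printoptions(precision=4,suppress=True)
m=arm.camera_model("wrist");s=np.load("w2.npz")
c=np.array([atz(m,*p,.036,s) for p in[(288,181),(349,181),(346,284),(289,284)]])
e=c[3]-c[0]+c[2]-c[1];print(c.mean(0),np.degrees(np.arctan2(e[1],e[0])),np.linalg.norm(np.roll(c,1,0)-c,axis=1),atz(m,317.5,235.5,.036,s),atd(m,310,225,s["d"],s))
```

```text
[ 0.5011 -0.1587  0.036 ] 78.23309322508359 [0.0906 0.0497 0.0906 0.0507] [ 0.5017 -0.1582  0.036 ] [ 0.5061 -0.1682  0.0353]
```

>>> move_arm(rows="0 0 0 0 0 0.045 0.0876; 0 0 0 0 0 0.045 0.0876; 0 0 0 0 0 0.034 0.0876; 0 0 0 0 0 0.015 0.0876; 0 0 0 0 0 0 0.0876; 0 0 0 0 0 0 0.04; 0 0 0 0 0 0 0.04; 0 0 0 0 0 0 0.04", squeeze=30)

```text
t: 4.45
eef_pos: [0.5015, -0.1585, 0.0224]
ee_rot: [-3.14, 0.0, -1.768]
force: [0.2, 0.0, 0.8]
width: 0.0631
gripper_force: 0.0
```

>>> move_arm(rows="0 0 0 0 0 0 0.04; 0 0 0 0 0 0 0.04; 0 0 0 0 0 -0.03 0.04; 0 0 0 0 0 -0.05 0.04; 0 0 0 0 0 -0.05 0.04; 0 0 0 0 0 -0.05 0.04; 0 0 0 0 0 -0.02 0.04; 0 0 0 0 0 0 0.04")

```text
t: 5.45
eef_pos: [0.5014, -0.1584, 0.2227]
ee_rot: [-3.139, 0.001, -1.768]
force: [0.0, 0.4, -3.8]
width: 0.0496
gripper_force: 30.0
```

```bash
python3 plan.py 12 0.04 .5197 .152 .197 45 -77.6
```

```text
0.8 3.7 -1.9 -0.0257 0.0036 0.0022 0.04; 0.8 3.7 -1.9 -0.0258 0.0028 0.0005 0.04; 0.8 3.7 -1.9 -0.0259 0.0019 -0.0012 0.04; 0.8 3.7 -1.9 -0.0258 0.0010 -0.0029 0.04; 0.8 3.7 -1.9 -0.0256 0.0001 -0.0046 0.04; 0.8 3.7 -1.9 -0.0252 -0.0008 -0.0062 0.04; 0.8 3.7 -1.9 -0.0247 -0.0017 -0.0078 0.04; 0.8 3.7 -1.9 -0.0241 -0.0026 -0.0094 0.04
0.8 3.7 -1.9 -0.0234 -0.0035 -0.0109 0.04; 0.8 3.7 -1.9 -0.0225 -0.0044 -0.0123 0.04; 0.8 3.7 -1.9 -0.0215 -0.0053 -0.0137 0.04; 0.8 3.7 -1.9 -0.0204 -0.0062 -0.0149 0.04
t 5.45 F [ 0.02126064  0.37567476 -3.82380562]
```

>>> move_arm(rows="0.8 3.7 -1.9 -0.0257 0.0036 0.002 0.04; 0.8 3.7 -1.9 -0.0258 0.003 0.0005 0.04; 0.8 3.7 -1.9 -0.026 0.002 -0.001 0.04; 0.8 3.7 -1.9 -0.026 0.001 -0.003 0.04; 0.8 3.7 -1.9 -0.0255 0 -0.0045 0.04; 0.8 3.7 -1.9 -0.025 -0.001 -0.006 0.04; 0.8 3.7 -1.9 -0.0245 -0.0015 -0.008 0.04; 0.8 3.7 -1.9 -0.024 -0.0025 -0.0095 0.04")

```text
t: 6.45
eef_pos: [0.5116, 0.0486, 0.2024]
ee_rot: [-3.1, -0.528, -1.505]
force: [0.7, -0.4, -2.6]
width: 0.0493
gripper_force: 30.0
```

>>> move_arm(rows="0.8 3.7 -1.9 -0.0235 -0.0035 -0.011 0.04; 0.8 3.7 -1.9 -0.0225 -0.0045 -0.0125 0.04; 0.8 3.7 -1.9 -0.0215 -0.0055 -0.0135 0.04; 0.8 3.7 -1.9 -0.0205 -0.006 -0.015 0.04; 0 0 0 0 0 0 0.04; 0 0 0 0 0 0 0.04")

```text
t: 7.2
eef_pos: [0.5174, 0.1514, 0.1941]
ee_rot: [3.141, -0.788, -1.347]
force: [-0.3, 0.1, -2.3]
width: 0.0495
gripper_force: 30.0
```

```bash
python3 - <<'E'
from h import *
s=arm.get_state();p,d=arm.grab_frame("wrist");cv2.imwrite("pics/w3.png",p);np.savez("w3.npz",d=d,ee_rot=s["ee_rot"],eef_pos=s["eef_pos"]);print(s["t"],s["eef_pos"],s["ee_rot"],s["q"])
E
# descend target hover 12 mm off rest along normal, 5 mm up slope
python3 plan.py 4 0.04 .5267 .1200 .1133 45 -77.6
```

```text
7.2 [0.51739612 0.15144152 0.19411188] [ 3.14099615 -0.78809613 -1.34677495] [ 0.99467512  0.38422487 -0.51812056  0.55216123 -1.32115619 -1.09388767]
-0.1 -0.0 0.1 -0.0087 -0.0005 0.0201 0.04; -0.1 -0.0 0.1 -0.0087 -0.0005 0.0201 0.04; -0.1 -0.0 0.1 -0.0087 -0.0005 0.0201 0.04; -0.1 -0.0 0.1 -0.0087 -0.0005 0.0201 0.04
t 7.25 F [-0.55865536 -0.33085557 -2.33768404]
```

View pics/w3.png

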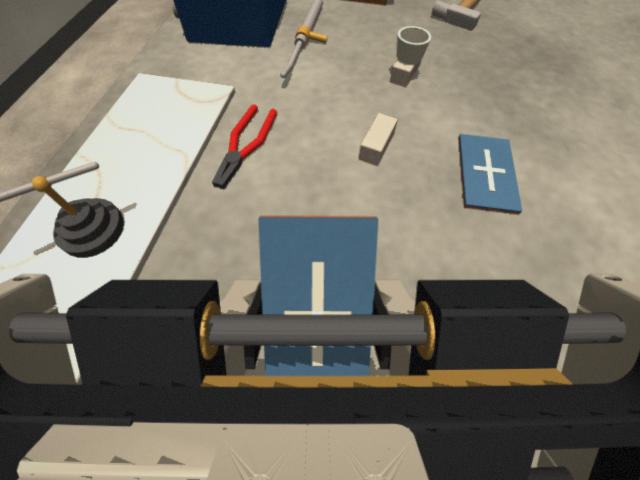

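>>> move_arm(rows="0 0 0 -0.01 -0.0005 0.0187 0.04; 0 0 0 -0.01 -0.0005 0.0187 0.04; 0 0 0 -0.01 -0.0005 0.0187 0.04; 0 0 0 -0.0096 -0.0006 0.0187 0.04; 0 0 0 0 0 0 0.04; 0 0 0 0 0 0 0.04")

```text
t: 8.0
eef_pos: [0.5261, 0.128, 0.1156]
ee_rot: [-3.137, -0.787, -1.351]
force: [-0.4, -0.7, -1.7]
width: 0.0491
gripper_force: 30.0
```

>>> move_arm(rows="0 0 0 0 0 0.004 0.04; 0 0 0 0 0 0.004 0.04; 0 0 0 0 0 0 0.04")

```text
t: 8.38
eef_pos: [0.527, 0.1223, 0.1091]
ee_rot: [-3.139, -0.787, -1.349]
force: [-0.1, 0.2, -1.6]
width: 0.0492
gripper_force: 30.0
```

>>> move_arm(rows="0 0 0 0 0 0.002 0.04; 0 0 0 0 0 0.002 0.04; 0 0 0 0 0 0 0.04")

```text
t: 8.75
eef_pos: [0.5276, 0.1197, 0.1061]
ee_rot: [-3.139, -0.787, -1.349]
force: [-0.6, 0.5, -2.7]
width: 0.0494
gripper_force: 30.0
```

>>> move_arm(rows="0 0 0 -0.002 0 0 0.04; 0 0 0 -0.002 0 0 0.04; 0 0 0 0 0 0 0.04")

```text
t: 9.12
eef_pos: [0.5271, 0.1228, 0.1033]
ee_rot: [-3.139, -0.787, -1.349]
force: [0.6, -1.1, -2.6]
width: 0.0493
gripper_force: 30.0
```

>>> move_arm(rows="0 0 0 0 0 0.001 0.04; 0 0 0 0 0 0.0005 0.04; 0 0 0 0 0 0 0.04")

```text
t: 9.5
eef_pos: [0.5274, 0.1218, 0.1026]
ee_rot: [-3.138, -0.787, -1.349]
force: [-2.8, 1.9, -0.4]
width: 0.0494
gripper_force: 30.0
```

>>> move_arm(rows="0 0 0 -0.001 0 0 0.04; 0 0 0 -0.001 0 0 0.04; 0 0 0 0 0 0 0.04")

```text
t: 9.88
eef_pos: [0.5273, 0.1231, 0.1012]
ee_rot: [-3.138, -0.787, -1.349]
force: [-0.5, 2.0, 3.9]
width: 0.0496
gripper_force: 30.0
```

Run:
```python
from h import *
s=arm.get_state();print(s["force"],s["moment"])
p,d=arm.grab_frame("top");q,d2=arm.grab_frame("scene")
a=cv2.resize(p[190:280,140:280],(400,257),interpolation=2);b=cv2.resize(q[180:290,380:520],(400,314),interpolation=2)
cv2.imwrite("pics/c1.png",np.hstack([cv2.copyMakeBorder(a,0,57,0,0,0),b]))
```

```text
[-0.49779564  1.99531844  3.93140785] [1.86210832 0.50370845 0.00223392]
```

View pics/c1.png

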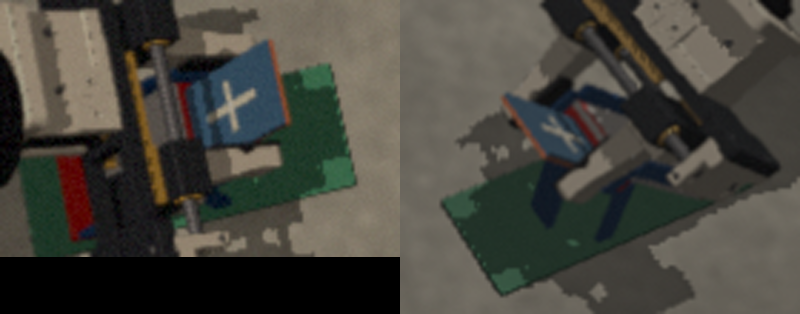

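>>> move_arm(rows="0 0 0 0 0 0 0.056; 0 0 0 0 0 0 0.065; 0 0 0 0 0 0 0.075; 0 0 0 0 0 0 0.08; 0 0 0 0 0 0 0.08; 0 0 0 0 0 -0.015 0.08; 0 0 0 0 0 -0.03 0.08; 0 0 0 0 0 -0.05 0.08")

```text
t: 10.98
eef_pos: [0.5111, 0.1886, 0.1688]
ee_rot: [-3.141, -0.788, -1.348]
force: [1.2, 0.7, -0.5]
width: 0.0801
gripper_force: 0.0
```

>>> move_arm(rows="0 0 0 0 0 -0.05 0.08; 0 0 0 0.03 0 -0.03 0.05; 0 0 0 0.05 0 -0.01 0.03; 0 0 0 0 0 0 0.0")

```text
t: 11.48
eef_pos: [0.5104, 0.1959, 0.2918]
ee_rot: [-3.132, -0.783, -1.354]
force: [-0.3, 0.7, -1.5]
width: 0.0554
gripper_force: 0.0
```

```bash
python3 - <<'E'
from h import *
s=arm.get_state();print(s["t"],s["eef_pos"],s["q"])
p,d=arm.grab_frame("top");q,d2=arm.grab_frame("scene");w,dw=arm.grab_frame("wrist");np.savez("w4.npz",d=dw,dt=d,ee_rot=s["ee_rot"],eef_pos=s["eef_pos"])
a=cv2.resize(p[190:280,140:280],(400,257),interpolation=2);b=cv2.resize(q[180:290,380:520],(400,314),interpolation=2)
c=cv2.resize(w,(400,300))
top=np.hstack([cv2.copyMakeBorder(a,0,57,0,0,0),b]);cv2.imwrite("pics/c2.png",top[:300]);cv2.imwrite("pics/c2.png",np.vstack([top[:300],cv2.copyMakeBorder(c,0,0,0,400,0)]))
E
python3 plan.py 10 0.0 .5394 .062 .25 0 -77.6
```

```text
11.475 [0.51037559 0.1959374  0.29177786] [ 1.05170371  0.32686242 -0.3402495   0.5013326  -1.53780666 -1.01512016]
-0.0 -4.5 0.0 0.0070 0.0001 0.0124 0.0; -0.0 -4.5 0.0 0.0079 0.0001 0.0118 0.0; -0.0 -4.5 0.0 0.0088 0.0001 0.0111 0.0; -0.0 -4.5 0.0 0.0097 0.0001 0.0104 0.0; -0.0 -4.5 0.0 0.0105 0.0000 0.0096 0.0; -0.0 -4.5 0.0 0.0112 0.0000 0.0088 0.0; -0.0 -4.5 0.0 0.0119 0.0000 0.0079 0.0; -0.0 -4.5 0.0 0.0124 0.0000 0.0069 0.0
-0.0 -4.5 0.0 0.0129 -0.0000 0.0059 0.0; -0.0 -4.5 0.0 0.0134 -0.0000 0.0049 0.0
t 11.625 F [ 0.66159224  0.34162318 -0.39829359]
```

View pics/c2.png

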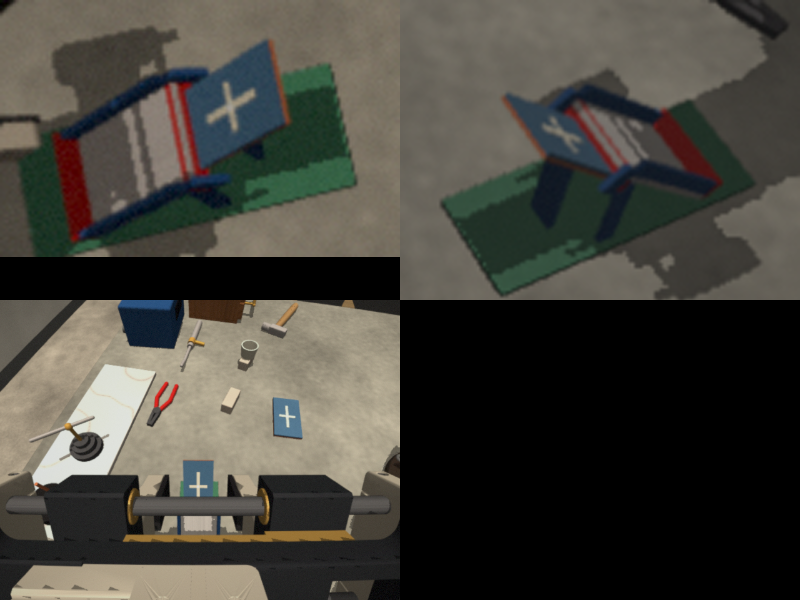

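>>> move_arm(rows="0 -4.5 0 0.007 0 0.0125 0; 0 -4.5 0 0.008 0 0.012 0; 0 -4.5 0 0.009 0 0.011 0; 0 -4.5 0 0.0095 0 0.0105 0; 0 -4.5 0 0.0105 0 0.0095 0; 0 -4.5 0 0.011 0 0.009 0; 0 -4.5 0 0.012 0 0.008 0; 0 -4.5 0 0.0125 0 0.007 0")

```text
t: 12.62
eef_pos: [0.5342, 0.0884, 0.2563]
ee_rot: [-3.141, -0.157, -1.346]
force: [0.2, 0.6, 0.3]
width: 0.0004
gripper_force: 0.0
```

>>> move_arm(rows="0 -4.5 0 0.013 0 0.006 0; 0 -4.5 0 0.0135 0 0.005 0; 0 0 0 0 0 0 0; 0 0 0 0 0 0 0")

```text
t: 13.12
eef_pos: [0.5405, 0.0614, 0.2489]
ee_rot: [-3.141, -0.003, -1.347]
force: [0.3, -0.7, 0.0]
width: 0.0005
gripper_force: 0.0
```

```bash
python3 plan.py 4 0.0 .5394 .062 .130 0 -77.6
python3 - <<'E'
from h import *
s=arm.get_state();print(s["eef_pos"],s["ee_rot"],s["width"])
E
```

```text
-0.0 -0.0 0.1 -0.0003 0.0003 0.0297 0.0; -0.0 -0.0 0.1 -0.0003 0.0003 0.0297 0.0; -0.0 -0.0 0.1 -0.0002 0.0003 0.0297 0.0; -0.0 -0.0 0.1 -0.0002 0.0003 0.0297 0.0
t 13.125 F [ 0.25425313 -0.67556528  0.03578338]
[0.54054634 0.06143588 0.24885755] [-3.14115617e+00 -2.90357631e-03 -1.34747170e+00] 0.0004637284201625946
```

>>> move_arm(rows="0 0 0 0 0.0005 0.03 0; 0 0 0 0 0.0005 0.03 0; 0 0 0 0 0 0.03 0; 0 0 0 0 0 0.029 0; 0 0 0 -0.01 0 0 0; 0 0 0 -0.01 0 0 0; 0 0 0 0 0 0 0")

```text
t: 14.0
eef_pos: [0.5362, 0.0821, 0.132]
ee_rot: [-3.137, -0.002, -1.345]
force: [-0.1, 0.3, -0.5]
width: 0.0004
gripper_force: 0.0
```

>>> move_arm(rows="0 0 0 -0.004 0 0 0; 0 0 0 -0.004 0 0 0; 0 0 0 -0.004 0 -0.001 0; 0 0 0 -0.004 0 -0.002 0; 0 0 0 -0.004 0 -0.003 0; 0 0 0 -0.004 0 -0.003 0")

```text
t: 14.75
eef_pos: [0.5304, 0.1039, 0.1401]
ee_rot: [-3.139, -0.002, -1.348]
force: [0.4, -0.8, 1.2]
width: 0.0004
gripper_force: 0.7
```

>>> move_arm(rows="0 0 0 -0.005 0 -0.003 0; 0 0 0 -0.005 0 -0.003 0; 0 0 0 -0.005 0 -0.002 0; 0 0 0 -0.005 0 -0.002 0; 0 0 0 -0.005 0 -0.001 0; 0 0 0 -0.005 0 -0.001 0")

```text
t: 15.5
eef_pos: [0.5235, 0.1336, 0.1515]
ee_rot: [-3.139, -0.002, -1.347]
force: [0.2, -0.2, -0.4]
width: 0.0006
gripper_force: 0.1
```

Run:
```python
from h import *
s=arm.get_state();print(s["t"],s["eef_pos"],s["force"])
p,d=arm.grab_frame("top");q,d2=arm.grab_frame("scene")
a=cv2.resize(p[190:280,140:280],(400,257),interpolation=2);b=cv2.resize(q[180:290,380:520],(400,314),interpolation=2)
cv2.imwrite("pics/c3.png",np.hstack([cv2.copyMakeBorder(a,0,57,0,0,0),b]))
```

```text
15.5 [0.52349119 0.13357239 0.15153668] [ 0.1652914  -0.20404631 -0.42273265]
```

View pics/c3.png

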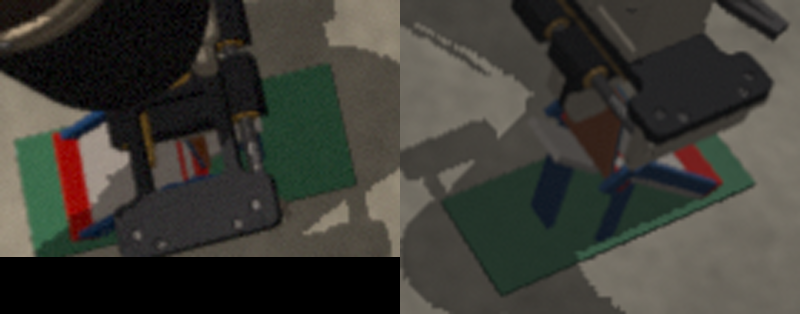

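>>> move_arm(rows="0 0 0 -0.005 0 -0.001 0; 0 0 0 -0.005 0 -0.001 0; 0 0 0 -0.005 0 0 0; 0 0 0 -0.005 0 0 0; 0 0 0 -0.005 0 0 0; 0 0 0 -0.005 0 0 0; 0 0 0 0 0 0 0")

```text
t: 16.48
eef_pos: [0.5168, 0.1628, 0.1534]
ee_rot: [-3.14, -0.002, -1.347]
force: [-1.0, 0.1, 0.7]
width: 0.0006
gripper_force: 0.0
```

>>> move_arm(rows="0 0 0 -0.005 0 0 0; 0 0 0 -0.005 0 0 0; 0 0 0 0 0 0 0; 0 0 0 0 0 0 0; 0 0 0 0.03 0 -0.02 0; 0 0 0 0.04 0 -0.04 0; 0 0 0 0.05 0 -0.04 0; 0 0 0 0.05 0 -0.02 0")

```text
t: 17.48
eef_pos: [0.5527, 0.0064, 0.2754]
ee_rot: [-3.136, -0.002, -1.346]
force: [0.1, 0.5, -0.2]
width: 0.0003
gripper_force: 0.0
```

Run:
```python
from h import *
s=arm.get_state();print(s["t"],s["eef_pos"],s["force"])
p,d=arm.grab_frame("top");q,d2=arm.grab_frame("scene")
a=cv2.resize(p[190:280,140:280],(400,257),interpolation=2);b=cv2.resize(q[180:290,380:520],(400,314),interpolation=2)
cv2.imwrite("pics/c4.png",np.hstack([cv2.copyMakeBorder(a,0,57,0,0,0),b]))
```

```text
17.475 [0.55272891 0.00643069 0.27543143] [ 0.14466532  0.53108694 -0.18278065]
```

View pics/c4.png

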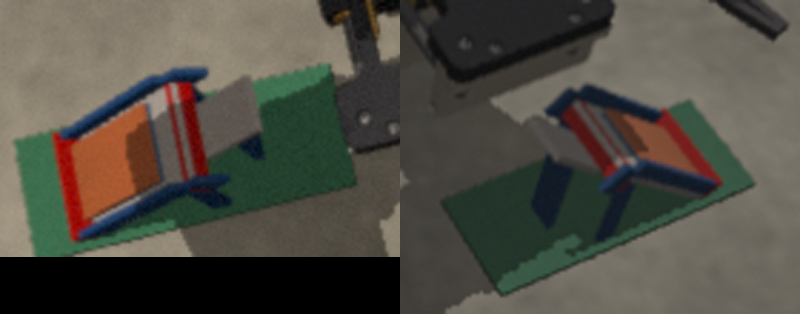

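The last picture shows the tile lying copper up on the ramp, against the red foot stop (copper at about (115,165) in the left crop). The arm is clear of it, so I'm handing in.

>>> move_arm(rows="0 0 0 0 0 0 0; 0 0 0 0 0 0 0")

```text
t: 17.82
eef_pos: [0.5513, 0.0083, 0.272]
ee_rot: [-3.141, -0.002, -1.346]
force: [0.2, 0.0, -0.1]
width: 0.0002
gripper_force: 0.0
```

```bash
python3 -c "
from station import arm
print(arm.job_done())"
```

```text
the job is handed in; nothing more can be done
None
```

The tile was laid enamel up on the back rest, released and tipped over the ledge, and it now lies bare copper up against the red foot stop; the job was handed in at about 18 s with the crucible and red pliers untouched.

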